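# Put the second tea cup away in the pedal-lid caddy

## Task

Press the caddy's pedal all the way down so that its lid swings wide open and stays up, then gently stand the loose white cup upright in the caddy, wholly on the cork pad, setting it down rather than dropping it. Then ease the pedal back up to the top, slowly (over about two seconds or more), so that the lid closes fully without slamming. Work the lid by the pedal only, never touching the lid itself, and leave the other cup, the bowl and the whisk where they are.

Things in the scene. Friction and masses are not known exactly. Their poses are not given: they have to be found in the camera images.
- caddy: Black open-topped caddy, fixed, 150 (x) by 270 (y) by 90 mm high, walls and floor 6 mm. Origin: centre of its underside, on the work surface. The pedal is on its -x side (front), the lid hinged along the top of its +x side. Two places, 60 mm either side of the middle along its y: one holds the other cup, one the cork pad; which is which varies.
- lid (a joint): Lid angle in rad: 0 closed, 1.6 fully open (just past upright over the caddy's +x wall). Tied to the pedal: lid angle = 4 x pedal angle. A friction hinge keeps lid and pedal wherever they are left; no spring, so the pedal must be lifted to close the lid.
- lid_hinge (a point): The lid, not to be touched: clear flat panel in a black frame, 150 by 270 mm, 5 mm thick, 110 g. This point turns with the lid and is on the middle of its hinge line, 75 mm behind (+x) the caddy's origin and 94 mm above the work surface; the panel runs 150 mm along its own -x. Fully open, its edge is 245 mm above the work surface.
- pedal (a joint): Angle of the pedal lever in rad: 0 at the top (lid closed; the lever slopes upward by 0.2 rad towards its free end), 0.4 fully pressed (sloping downward by 0.2 rad; lid open). About 5 to 10 N on the fin presses or lifts it; it stays where it is left.
- pedal_hinge (a point): Point on the pedal's hinge axis (parallel to the caddy's y): 85 mm in front (-x) of the caddy's origin, 40 mm above the work surface.
- pedal_fin (a point): Grip point in the pedal's orange upright fin, 18 mm below its top, at mid-length; fin 16 mm thick (caddy's y), 36 long (along lever), 50 high, on a black foot plate 56 mm wide, 55 long, its top 32 mm below. Press it from above; pinch across its thickness to lift. Pedal up: 181 mm ahead (-x) of the caddy's origin, 96 mm up; swings at radius 111 mm about pedal_hinge; 42 mm lower when fully down.
- cup: The loose cup to put away, standing outside the caddy: white ceramic, no handle, 75 mm high, 62 mm across the rim, 58 mm across 12 mm above the foot, 50 mm across the foot, wall 4 mm, about 160 g. Origin: centre of the foot's underside; z up its axis.
- pad: Round cork pad fixed in the free place on the caddy's floor, 80 mm across, 4 mm thick. Origin: centre of its underside, 6 mm above the work surface; its top is 10 mm above the work surface.
- mate: The other cup, identical to the loose one, already standing on the caddy's floor 120 mm from the pad's centre. Leave alone.
- board: Bystander: brown wooden board fixed to the cabinet top, 170 by 190 by 12 mm, with a small bamboo clip on its -x edge; origin under its centre.
- bowl: Bystander: blue tea bowl standing on the board, 120 mm across, 70 mm high; origin under its foot.
- whisk: Bystander: white porcelain whisk holder with a bamboo whisk fixed on it, 68 mm across, 165 mm high in all; origin under its foot.
Not all that is in view belongs to the job. What is shaped like the cup but blue is not meant.

How it is judged:
By the outcome, as a careful person would: the job done as asked, in the order asked, and still so for the second after the job is handed in, with the robot touching nothing.
It also fails if it takes over 72 s, if anything falls off the work surface, if the arm or the gripper's body presses on something with over 40 N, if the wrist force passes 120 N, or if a joint passes its speed limit or range.

## Robot

A 6-joint arm with a two-finger parallel gripper is mounted at the origin on the work surface. World frame = base frame: x ahead of the robot, y to its left, z up, the work surface at z = 0. Lengths are in mm, angles in rad, forces in N, time in s.
With the tool pointing down it reaches from about 250 to 775 mm from the base axis. Payload 4 kg.
Tool frame: the origin (TCP) lies on the centre line of the jaws, within the pads' length; the fingertips stand arm.finger_overhang ahead of it and the grasp point (between the pads) lies 5 mm behind it (arm.finger_overhang is the distance from the TCP to the fingertips, in mm); z points along the fingers, y is the line along which they close (so a half turn about z gives the same grasp; the last joint's range is limited). The gripper opens to 94 mm and grips with 3 to 60 N. Pads are 16 mm wide; open, the fingers measure 119 mm over their backs; the gripper's body (75 mm by 177 mm) begins 78 mm behind the grasp point.
Start: joints at [-1.378, 0.087, 1.371, -0, 1.684, -0.103], TCP at [160.325, -526.132, 219.506] pointing down, gripper open.
Joint ranges: [-3.1, 3.1], [-0.76, 2.03], [0.27, 2.55], [-1.08, 4.22], [0.17, 2.65], [-2.57, 2.57]. Speed limits (rad/s): [2.79, 2.79, 3.14, 3.14, 3.14, 3.14].

## Interface

Orientations are given as [roll, pitch, yaw] about the fixed x, y, z axes, in that order (R = Rz(yaw) Ry(pitch) Rx(roll)).
In Python, from cell import arm, viewer, order, nets gives the robot as it stands.
- The arm moves only by the tool jog_arm, never from a script. Its argument "deltas" is text: rows parted by semicolons, each of 6 numbers parted by spaces: the shift along the world's x, y, z each as a share of 500 mm, from -1 to 1, then the turn, a rotation vector about the world's x, y, z each as a share of 90 degrees, from -1 to 1. A call has 1 to 5 rows; each row is the pose to reach, as a shift and turn from the pose commanded when the call began; what a row does not reach only later rows make up. A row lasts 1/8 s, in which the tool goes at most 62.5 mm and 10.7 degrees, less where a joint would pass 70% of its speed; a pose out of reach is approached as far as the arm can. A call with a number of a shift or a turn outside -1 to 1 is refused whole. A call with a gripper value outside its range is refused whole. "gripper" is the gripper's target within -1 to 1 (shut at 1, half-way at 0, fully open at -1), set as the call begins (left out, the last holds). The fingers move at their own pace and stop on an object; "squeeze" is the grip in N (left out, the last holds). Time passes only in rows, so rows that repeat a pose let the fingers close. It gives the time, the measured TCP pose, the force, the opening and the grip force at its end, in the units of the state.
- arm.sense(): the state, without advancing time (a new reading comes with each control period).
- viewer.camera(name): name is "scene" or "side" or "wrist"; returns (picture, depth): 384x512x3 uint8, blue, green, red; 384x512 float32, mm along the optical axis (not along the pixel's ray), 0 where there is no reading.
- viewer.camera_model(name): a dict with "vertical_fov" (degrees; the focal length in pixels is half the picture's height over the tangent of half this angle, whatever the lens; pixels are square), "cx", "cy" (the principal point, pixels), "cam_to_world" (4x4, takes a point from camera to world coordinates); the wrist camera has in their place "tool_from_camera" (4x4, takes a point from camera to tool coordinates, whose origin is the TCP and whose axes are the flange's). Camera axes: x right, y down, z forward; pixel columns grow to the right and rows downward; lengths in mm; the calibration is good to about 2 mm. A picture is of the moment at which its call begins: read the wrist's pose just before it. camera_model takes no time and is no camera call.
- order.hand_in(): hands the job in; it is judged then, once.
Trained networks look in the newest picture that a camera, given by its name, has taken for a name from the list of things; names that differ only in an ending like _2 or _b are one class to them, and where a whole thing is asked for, a point or a joint stands for the part that bears it (a point fixed in the world has none). Each returns a list of dicts, best first, with "conf" (0 to 1); they miss things now and then, are a little off and sometimes report something else, mostly with a low value. They report only what shows in the picture. A call takes as long as a camera call. They do not tell look-alikes from the thing itself.
- nets.boxes_of(query, camera): "xyz" ([x, y, z] in mm, in world coordinates, good to about 4 mm: the middle of the surface that is visible of it).
- nets.tip_of(query, camera): "xyz" ([x, y, z] in mm, in world coordinates, good to about 4 mm: a listed point, or the origin of a listed thing).
The state is a dict: "time": time; "qpos": joint angles; "qvel": joint speeds; "joint_torque": joint torques, N m; "eef_pos": TCP position; "orientation": TCP orientation; "contact_force": force on the tool from outside, world axes, zero at the start; "ft_torque": the same for the moment, N m; "width": finger opening in mm; "finger_force": force on a finger pad.
Only numpy, scipy, OpenCV 4.12 (cv2) and the standard library are available. Lean on these libraries where they do the work, as an engineer would, in place of code of your own. Each camera call takes 0.05 s, during which the arm holds its last target. There are 200 camera calls.

## Working session

There is one attempt and no reset: what is moved stays moved. The work goes in short steps, Python scripts to look and compute and a tool call to move; the robot and the scene stay as the last step left them, time stands still between calls to the robot, and variables do not carry over. Pictures are saved under pics/ and viewed, at most 10 in all, crops included, and the job is handed in when it is done.

Besides the shell and the picture viewer there is one more tool, called after "Call:" by a JSON object that holds its "op" and its "data". jog_arm: Moves the arm, as the interface text tells. Its arguments: {"type":"object","properties":{"deltas":{"type":"string"},"gripper":{"type":"number"},"squeeze":{"type":"number"}},"required":["deltas"]}

```bash
mkdir -p pics; ls
python3 - <<'E'
from cell import arm,viewer,order,nets
import cv2,numpy as np
s=arm.sense();print(s['time'],s['eef_pos'],s['orientation'],s['width'],arm.finger_overhang)
ims=[]
for c in ("scene","side"):
    im,d=viewer.camera(c);ims.append(im)
    for q in ("cup","pad","mate","caddy","bowl","whisk","pedal"):
        print(c,q,[(np.round(r['xyz']).tolist(),round(r['conf'],2)) for r in nets.boxes_of(q,c)][:4])
    for q in ("pedal_fin","pedal_hinge","lid_hinge","pad","cup","caddy"):
        print(c,'tip',q,[(np.round(r['xyz']).tolist(),round(r['conf'],2)) for r in nets.tip_of(q,c)][:4])
cv2.imwrite("pics/a.png",cv2.resize(np.vstack(ims),(400*1,600)) if 0 else ims[0]);cv2.imwrite("pics/b.png",ims[1])
print(arm.sense()['time'])
E
```

```text
pics
0.0 [ 160.22615393 -525.58315142  218.29553859] [-3.13933457e+00 -2.28780384e-04  2.95794905e-01] 94.30956687523526 14.0
scene cup [([430.0, -185.0, 51.0], 0.96), ([386.0, -84.0, 53.0], 0.8), ([464.0, -294.0, 55.0], 0.75)]
scene pad []
scene mate [([650.0, 84.0, 95.0], 0.3), ([707.0, -340.0, 54.0], 0.2)]
scene caddy [([660.0, 109.0, 94.0], 0.7), ([708.0, -338.0, 57.0], 0.66)]
scene bowl [([708.0, -337.0, 56.0], 0.57)]
scene whisk [([513.0, 399.0, 80.0], 0.8)]
scene pedal [([477.0, 97.0, 66.0], 0.91)]
scene tip pedal_fin [([465.0, 93.0, 96.0], 0.85)]
scene tip pedal_hinge [([565.0, 80.0, 42.0], 0.63)]
scene tip lid_hinge [([718.0, 50.0, 95.0], 0.94), ([564.0, 77.0, 39.0], 0.49)]
scene tip pad []
scene tip cup [([378.0, -98.0, 4.0], 0.82), ([455.0, -312.0, 1.0], 0.78), ([421.0, -205.0, -3.0], 0.77)]
scene tip caddy [([647.0, 64.0, 1.0], 0.65)]
side cup [([462.0, -292.0, 52.0], 0.93), ([385.0, -78.0, 54.0], 0.62), ([420.0, -186.0, 50.0], 0.61)]
side pad []
side mate []
side caddy [([626.0, 108.0, 93.0], 0.88)]
side bowl [([709.0, -337.0, 64.0], 0.82), ([634.0, 112.0, 90.0], 0.64)]
side whisk [([504.0, 404.0, 84.0], 0.58)]
side pedal [([474.0, 101.0, 62.0], 0.87)]
side tip pedal_fin [([469.0, 90.0, 94.0], 0.75)]
side tip pedal_hinge [([567.0, 80.0, 35.0], 0.7)]
side tip lid_hinge [([719.0, 51.0, 92.0], 0.91), ([422.0, -202.0, -0.0], 0.54), ([505.0, 388.0, -1.0], 0.24)]
side tip pad [([646.0, 57.0, 0.0], 0.69)]
side tip cup [([458.0, -313.0, -5.0], 0.84), ([419.0, -207.0, -4.0], 0.79), ([379.0, -98.0, 5.0], 0.6)]
side tip caddy [([646.0, 58.0, -1.0], 0.88)]
1.4
```

View pics/a.png

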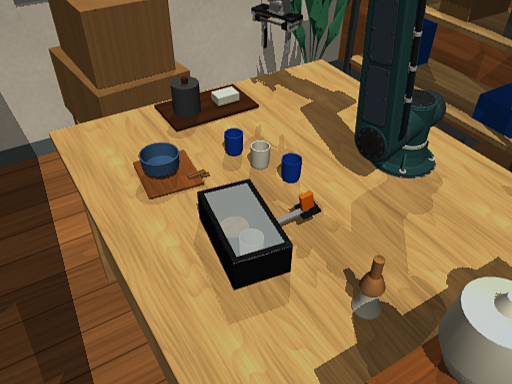

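View pics/b.png

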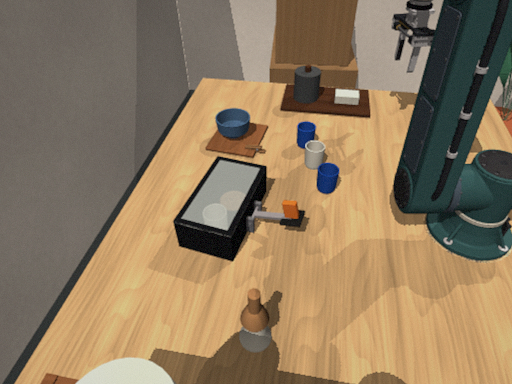

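Candidates in the scene picture: white cup (260,154), blue look-alikes (233,141) and (291,167), blue bowl (159,160). I choose the white one at about (420,-205). The mate is at (251,240) at the +y end of the caddy, so the pad at (233,230) is at the -y end. I'll check the cup with the wrist camera on the way to the pedal.

Call:
{"op": "jog_arm", "data": {"deltas": "0.07 0.11 0.02 0 0 -0.06;0.15 0.21 0.04 0 0 -0.12;0.22 0.32 0.06 0 0 -0.18;0.29 0.43 0.08 0 0 -0.24;0.36 0.54 0.1 0 0 -0.293", "gripper": -1}}

```text
time: 2.02
eef_pos: [332.5, -267.8, 267.6]
orientation: [3.141, -0.001, -0.168]
contact_force: [0.9, -0.3, 0.2]
width: 94.0
finger_force: 0.0
```

```bash
cat > h.py <<'E'
from cell import arm,viewer,order,nets
import cv2,numpy as np
from scipy.spatial.transform import Rotation as R
def look(tips=(),boxes=(),png=None):
    s=arm.sense();im,d=viewer.camera("wrist");m=viewer.camera_model("wrist")
    T=np.eye(4);T[:3,:3]=R.from_euler('xyz',s['orientation']).as_matrix();T[:3,3]=s['eef_pos']
    M=T@np.array(m['tool_from_camera'])
    print('t',s['time'],np.round(s['eef_pos'],1),np.round(s['orientation'],3),s['width'],np.round(s['contact_force'],1))
    for q in tips: print('tip',q,[(np.round(r['xyz']).tolist(),round(r['conf'],2)) for r in nets.tip_of(q,"wrist")][:4])
    for q in boxes: print('box',q,[(np.round(r['xyz']).tolist(),round(r['conf'],2)) for r in nets.boxes_of(q,"wrist")][:4])
    f=192/np.tan(np.radians(m['vertical_fov']/2))
    v,u=np.mgrid[:384,:512];P=np.stack([(u-m['cx'])/f*d,(v-m['cy'])/f*d,d],-1)@M[:3,:3].T+M[:3,3]
    P[d==0]=np.nan
    if png: cv2.imwrite(png,im)
    return im,d,P,M
E
python3 - <<'E'
from h import *
im,d,P,M=look(("cup",),("cup",),"pics/c.png")
print(M[:3,3],M[:3,2])
E
```

```text
t 2.025 [ 332.5 -267.8  267.6] [ 3.141e+00 -1.000e-03 -1.680e-01] 93.95388328004336 [ 0.9 -0.3  0.2]
tip cup [([379.0, -99.0, -1.0], 0.88), ([455.0, -312.0, 2.0], 0.83), ([420.0, -211.0, 1.0], 0.69)]
box cup [([376.0, -86.0, 46.0], 0.92), ([460.0, -318.0, 30.0], 0.57), ([422.0, -204.0, 36.0], 0.56)]
[ 399.09041821 -279.55226454  432.65830326] [-0.23091787  0.03890946 -0.97219493]
```

View pics/c.png

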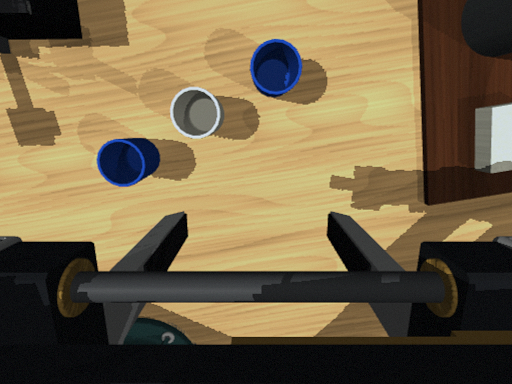

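The wrist view shows the white cup at (195,112) between blue ones at (122,161) and (276,67), which confirms it at about (420,-208). On to the pedal.

Call:
{"op": "jog_arm", "data": {"deltas": "0.04 0.11 0 0 0 0;0.08 0.22 0 0 0 0;0.12 0.34 -0.01 0 0 0;0.16 0.46 -0.02 0 0 0;0.18 0.57 -0.03 0 0 0"}}

```text
time: 2.8
eef_pos: [422.4, 15.7, 251.4]
orientation: [3.141, 0.0, -0.166]
contact_force: [0.8, -0.6, 0.9]
width: 93.9
finger_force: 0.0
```

Call:
{"op": "jog_arm", "data": {"deltas": "0.02 0.06 -0.03 0 0 0;0.03 0.12 -0.06 0 0 0;0.03 0.12 -0.06 0 0 0"}}

```text
time: 3.18
eef_pos: [436.3, 75.2, 220.0]
orientation: [3.14, 0.004, -0.163]
contact_force: [0.5, -0.9, 0.0]
width: 94.0
finger_force: 0.0
```

Run:
```python
from h import *
im,d,P,M=look(("pedal_fin","pedal_hinge","caddy"),("pedal",),"pics/d.png")
hsv=cv2.cvtColor(im,cv2.COLOR_BGR2HSV)
mk=(hsv[...,0]>4)&(hsv[...,0]<20)&(hsv[...,1]>200)&(hsv[...,2]>120)&(P[...,2]>60)&(P[...,2]<125)
top=P[mk];print(len(top));zmax=np.percentile(top[:,2],95);t=top[top[:,2]>zmax-10]
print(zmax,t.mean(0),t.min(0),t.max(0))
r=cv2.minAreaRect(t[:,:2].astype(np.float32));print(r)
```

```text
t 3.175 [436.3  75.2 220. ] [ 3.14   0.004 -0.163] 93.99655375817586 [ 0.5 -0.9  0. ]
tip pedal_fin [([469.0, 94.0, 92.0], 0.63)]
tip pedal_hinge [([561.0, 79.0, 40.0], 0.85)]
tip caddy []
box pedal [([478.0, 89.0, 64.0], 0.57)]
586
116.51525371299543 [470.28704063  91.13419106 113.23372418] [452.3291453   81.85953144 107.08544404] [487.61643362 101.03315198 117.89752803]
((469.77752685546875, 91.57615661621094), (15.60962963104248, 34.51882553100586), 81.19276428222656)
```

View pics/d.png

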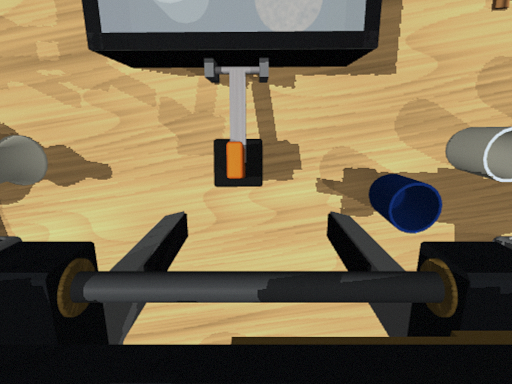

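Call:
{"op": "jog_arm", "data": {"deltas": "0.02 0.004 -0.05 0 0 0;0.042 0.006 -0.1 0 0 0;0.042 0.006 -0.13 0 0 0;0.042 0.006 -0.13 0 0 0", "gripper": -0.3}}

```text
time: 3.92
eef_pos: [456.9, 77.8, 156.2]
orientation: [3.141, 0.002, -0.165]
contact_force: [-0.2, -0.5, 1.1]
width: 61.5
finger_force: 0.0
```

Run:
```python
from h import *
s=arm.sense();print(s['time'],s['eef_pos'],s['orientation'],s['width'])
```

```text
3.925 [456.91063274  77.8327296  156.18520882] [ 3.14086724e+00  2.38180740e-03 -1.65376108e-01] 61.484845167940556
```

Call:
{"op": "jog_arm", "data": {"deltas": "0.018 0.028 0 0 0 0;0.018 0.028 -0.04 0 0 0;0.018 0.028 -0.09 0 0 0;0.018 0.028 -0.13 0 0 0;0.018 0.028 -0.13 0 0 0"}}

```text
time: 4.55
eef_pos: [466.5, 93.1, 91.6]
orientation: [3.141, 0.002, -0.164]
contact_force: [0.2, 0.3, -0.5]
width: 61.3
finger_force: 0.0
```

Call:
{"op": "jog_arm", "data": {"deltas": "0 0 0 0 0 0;0 0 0 0 0 0;0 0 0 0 0 0;0 0 0 0 0 0", "gripper": 1, "squeeze": 25}}

```text
time: 5.05
eef_pos: [467.0, 92.5, 92.5]
orientation: [-3.141, -0.001, -0.165]
contact_force: [-0.3, 0.0, 0.7]
width: 24.1
finger_force: 0.0
```

Call:
{"op": "jog_arm", "data": {"deltas": "0 0 0 0 0 0;0 0 0 0 0 0;0 0 0 0 0 0"}}

```text
time: 5.42
eef_pos: [466.8, 92.3, 92.2]
orientation: [3.141, -0.0, -0.164]
contact_force: [-0.7, -0.7, 1.3]
width: 15.9
finger_force: 25.0
```

Call:
{"op": "jog_arm", "data": {"deltas": "-0.0039 0.0007 -0.0078 -0.0042 -0.0251 0;-0.0075 0.0012 -0.0157 -0.0083 -0.0503 0;-0.0107 0.0018 -0.0238 -0.0125 -0.0754 0;-0.0136 0.0022 -0.032 -0.0166 -0.1005 0;-0.0162 0.0027 -0.0402 -0.0208 -0.1257 0"}}

```text
time: 6.05
eef_pos: [458.8, 93.6, 72.8]
orientation: [3.141, -0.202, -0.164]
contact_force: [-1.1, -1.7, 4.4]
width: 16.1
finger_force: 25.0
```

Call:
{"op": "jog_arm", "data": {"deltas": "-0.0022 0.0004 -0.0084 -0.0042 -0.0251 0;-0.0042 0.0007 -0.0169 -0.0083 -0.0503 0;-0.006 0.001 -0.0254 -0.0125 -0.0754 0;-0.0072 0.0012 -0.034 -0.0166 -0.1005 0;-0.0081 0.0013 -0.0426 -0.0208 -0.1257 0"}}

```text
time: 6.68
eef_pos: [454.4, 94.3, 51.2]
orientation: [3.141, -0.401, -0.165]
contact_force: [-5.4, -2.6, 5.1]
width: 16.1
finger_force: 25.0
```

Call:
{"op": "jog_arm", "data": {"deltas": "-0.0002 0 -0.004 -0.001 -0.008 0;-0.0002 0 -0.008 -0.002 -0.016 0;-0.0002 0 -0.008 -0.002 -0.016 0"}}

```text
time: 7.05
eef_pos: [455.2, 94.2, 50.2]
orientation: [-3.141, -0.428, -0.165]
contact_force: [-15.1, -3.9, 20.3]
width: 16.0
finger_force: 25.0
```

Run:
```python
from h import *
im,d=viewer.camera("side")
cv2.imwrite("pics/e.png",im)
```

```text
(no output)
```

View pics/e.png

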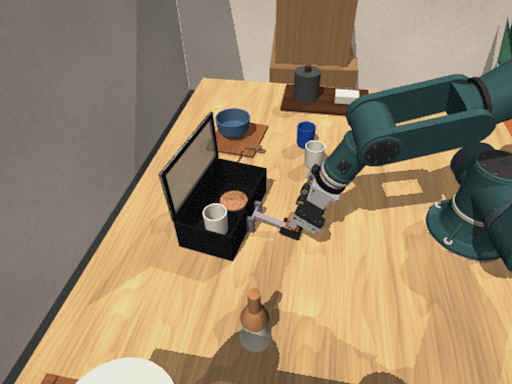

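The lid stands fully open; the pad shows at (234,200) and the mate at (215,218). Releasing and backing off along the tool axis.

Call:
{"op": "jog_arm", "data": {"deltas": "0 0 0 0 0 0;0 0 0 0 0 0;0 0 0 0 0 0;-0.025 0.004 0.06 0 0 0;-0.06 0.01 0.14 0 0 0", "gripper": -0.7}}

```text
time: 7.72
eef_pos: [423.1, 99.1, 115.4]
orientation: [3.141, -0.421, -0.165]
contact_force: [0.9, 0.6, 0.7]
width: 62.6
finger_force: 0.0
```

Call:
{"op": "jog_arm", "data": {"deltas": "0 -0.02 0.06 0.01 0.06 0;0 -0.12 0.12 0.02 0.12 0;0 -0.22 0.16 0.03 0.18 0;0 -0.33 0.18 0.038 0.23 0;0 -0.43 0.18 0.0446 0.269 0"}}

```text
time: 8.35
eef_pos: [425.2, -117.9, 207.6]
orientation: [-3.141, 0.002, -0.166]
contact_force: [0.7, 0.5, 0.5]
width: 80.0
finger_force: 0.0
```

Run:
```python
from h import *
im,d=viewer.camera("side")
print([(np.round(r['xyz']).tolist(),round(r['conf'],2)) for r in nets.tip_of("pedal_fin","side")])
print([(np.round(r['xyz']).tolist(),round(r['conf'],2)) for r in nets.tip_of("pad","side")])
im,d,P,M=look(("cup",))
c=np.array([420,-208.])
def ring(P,im,c,zlo,zhi):
    mk=(P[...,2]>zlo)&(P[...,2]<zhi)&(np.hypot(P[...,0]-c[0],P[...,1]-c[1])<45)
    q=P[mk];print(len(q))
    if len(q)>10:
        A=np.c_[q[:,:2],np.ones(len(q))];x=np.linalg.lstsq(A,(q[:,:2]**2).sum(1),rcond=None)[0]
        print('ctr',x[:2]/2,'r',np.sqrt(x[2]+(x[:2]**2).sum()/4),'z',np.percentile(q[:,2],95), cv2.minEnclosingCircle(q[:,:2].astype(np.float32)))
ring(P,im,c,70,82)
```

```text
[([454.0, 89.0, 52.0], 0.7)]
[([633.0, 5.0, 4.0], 0.97)]
t 8.5 [ 424.7 -117.6  205.5] [-3.14   0.005 -0.17 ] 79.83548226189923 [ 0.4  1.1 -0.6]
tip cup [([453.0, -316.0, -2.0], 0.76), ([378.0, -98.0, -1.0], 0.63), ([420.0, -210.0, 1.0], 0.58), ([635.0, 5.0, 7.0], 0.23)]
744
ctr [ 421.97488301 -205.13558348] r 28.556707760409505 z 75.80173026798383 ((421.6675109863281, -205.702880859375), 30.99407196044922)
```

Call:
{"op": "jog_arm", "data": {"deltas": "-0.003 -0.1 0 0 0 0;-0.007 -0.176 -0.03 0 0 0;-0.007 -0.176 -0.12 0 0 0;-0.007 -0.176 -0.2 0 0 0;-0.007 -0.176 -0.2 0 0 0"}}

```text
time: 9.22
eef_pos: [418.8, -200.5, 103.4]
orientation: [-3.137, 0.01, -0.163]
contact_force: [-0.2, 0.6, 0.1]
width: 80.2
finger_force: 0.0
```

Run:
```python
from h import *
print(arm.sense()['eef_pos'])
im,d,P,M=look((),(),"pics/f.png")
c=np.array([421,-206.])
for zl,zh in((72,80),):
    mk=(P[...,2]>zl)&(P[...,2]<zh)&(np.hypot(P[...,0]-c[0],P[...,1]-c[1])<45)
    print(mk.sum(), cv2.minEnclosingCircle(P[mk][:,:2].astype(np.float32)))
```

```text
[ 418.79446237 -200.46342418  103.37605653]
t 9.225 [ 418.8 -200.5  103.4] [-3.137  0.01  -0.163] 80.24609727456057 [-0.2  0.6  0.1]
1429 ((421.74407958984375, -205.91546630859375), 30.91904067993164)
```

Call:
{"op": "jog_arm", "data": {"deltas": "0.005 -0.01 0 0 0 0;0.005 -0.01 -0.04 0 0 0;0.005 -0.01 -0.08 0 0 0;0.005 -0.01 -0.116 0 0 0;0.005 -0.01 -0.116 0 0 0"}}

```text
time: 9.9
eef_pos: [424.0, -208.7, 49.4]
orientation: [-3.141, 0.002, -0.165]
contact_force: [-0.5, -0.2, 0.0]
width: 79.8
finger_force: 0.0
```

Call:
{"op": "jog_arm", "data": {"deltas": "0 0 0 0 0 0;0 0 0 0 0 0;0 0 0 0 0 0;0 0 0 0 0 0", "gripper": 1, "squeeze": 15}}

```text
time: 10.4
eef_pos: [424.6, -208.7, 50.2]
orientation: [-3.141, -0.0, -0.165]
contact_force: [1.1, 3.0, 6.0]
width: 61.5
finger_force: 14.7
```

Cup gripped. The wrist camera sits about 67 mm ahead of the tool and would come near the open lid, so I'll turn the tool half a turn while travelling.

Call:
{"op": "jog_arm", "data": {"deltas": "0 0 0.03 0 0 0;0 0 0.08 0 0 0;0 0 0.15 0 0 0.08;0 0 0.22 0 0 0.18;0 0 0.28 0 0 0.28"}}

```text
time: 11.02
eef_pos: [423.2, -208.8, 190.3]
orientation: [-3.142, 0.003, 0.28]
contact_force: [1.2, -0.2, -2.2]
width: 61.8
finger_force: 14.6
```

Call:
{"op": "jog_arm", "data": {"deltas": "0.02 0.05 0.01 0 0 0.11;0.04 0.11 0.01 0 0 0.22;0.06 0.17 0.01 0 0 0.33;0.08 0.23 0.01 0 0 0.44;0.1 0.29 0.01 0 0 0.55"}}

```text
time: 11.65
eef_pos: [473.4, -62.9, 193.8]
orientation: [-3.14, 0.004, 1.144]
contact_force: [0.3, -0.4, -1.4]
width: 61.6
finger_force: 14.7
```

Call:
{"op": "jog_arm", "data": {"deltas": "0 0.05 0 0 0 0.11;0.01 0.1 0 0 0 0.22;0.02 0.14 0 0 0 0.33;0.03 0.17 0 0 0 0.44;0.03 0.17 0 0 0 0.55"}}

```text
time: 12.28
eef_pos: [488.3, 22.2, 193.6]
orientation: [-3.14, 0.003, 2.01]
contact_force: [-0.2, -0.6, -1.3]
width: 61.7
finger_force: 14.7
```

Call:
{"op": "jog_arm", "data": {"deltas": "0 0 0 0 0 0.11;0 0 0 0 0 0.22;0 0 0 0 0 0.33;0 0 0 0 0 0.44;0 0 0 0 0 0.55"}}

```text
time: 12.9
eef_pos: [488.1, 21.1, 193.7]
orientation: [-3.14, 0.002, 2.872]
contact_force: [0.2, 0.1, -1.4]
width: 61.6
finger_force: 14.7
```

Call:
{"op": "jog_arm", "data": {"deltas": "0 0 0 0 0 0.067;0 0 0 0 0 0.067;0 0 0 0 0 0.067"}}

```text
time: 13.28
eef_pos: [488.4, 21.3, 193.7]
orientation: [-3.14, 0.002, 2.97]
contact_force: [0.3, 0.4, -1.8]
width: 61.7
finger_force: 14.7
```

Run:
```python
from h import *
im,d,P,M=look(("pad","caddy","mate","lid_hinge"),(),"pics/g.png")
hsv=cv2.cvtColor(im,cv2.COLOR_BGR2HSV)
mk=(np.abs(P[...,2]-10)<8)&(np.hypot(P[...,0]-635,P[...,1]-3)<60)&(hsv[...,1]>70)&(hsv[...,2]>60)
q=P[mk];print(len(q),np.median(q[:,2]),q.mean(0),q.min(0),q.max(0),cv2.minEnclosingCircle(q[:,:2].astype(np.float32)))
# held cup
mk=(np.hypot(P[...,0]-488,P[...,1]-21)<45)&(P[...,2]>185)&(P[...,2]<230)&(hsv[...,1]<60)&(hsv[...,2]>90)
q=P[mk];print(len(q),q.min(0),q.max(0)) if len(q) else 0
```

```text
t 13.275 [488.4  21.3 193.7] [-3.14e+00  2.00e-03  2.97e+00] 61.657153613826075 [ 0.3  0.4 -1.8]
tip pad []
tip caddy [([646.0, 64.0, 0.0], 0.64)]
tip mate []
tip lid_hinge []
62 9.30386492708169 [674.06640181   4.2352694    8.95190414] [670.72249509 -17.34847254   5.06756497] [679.83978125  21.3649399   10.90676705] ((674.544677734375, 2.0082340240478516), 19.37061309814453)
2527 [460.54288577 -19.84116188 185.04082338] [522.53789739  63.95730544 229.33986171]
```

View pics/g.png

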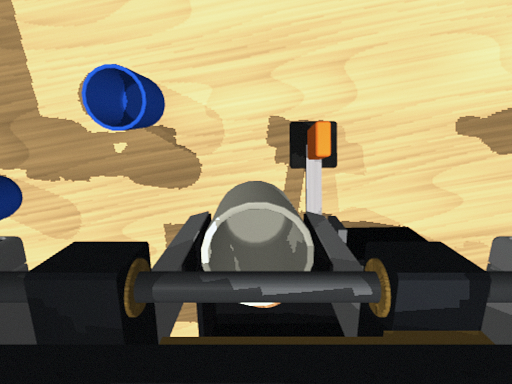

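The wrist view shows the held cup at (258,245) and the pedal fin at (319,140), down; the pad isn't visible. I'll measure the pad and the held cup with the fixed cameras.

Run:
```python
from h import *
ims=[]
for c in("side","scene"):
    im,d=viewer.camera(c);ims.append(im[80:270,120:370]);m=viewer.camera_model(c);M=np.array(m['cam_to_world'])
    f=192/np.tan(np.radians(m['vertical_fov']/2));v,u=np.mgrid[:384,:512]
    P=np.stack([(u-m['cx'])/f*d,(v-m['cy'])/f*d,d],-1)@M[:3,:3].T+M[:3,3]
    h=cv2.cvtColor(im,cv2.COLOR_BGR2HSV)
    mk=(np.abs(P[...,2]-9)<7)&(np.hypot(P[...,0]-635,P[...,1]-3)<65)&(h[...,1]>70)&(h[...,2]>60)
    q=P[mk].astype(np.float32);print(c,len(q))
    if len(q)>20:
        print(np.median(q[:,2]),q.mean(0),q.min(0),q.max(0),cv2.minEnclosingCircle(q[:,:2]),cv2.fitEllipse(cv2.convexHull(q[:,:2])))
    mk=(h[...,1]<70)&(h[...,2]>110)&(np.hypot(P[...,0]-488,P[...,1]-21)<45)&(P[...,2]>110)&(P[...,2]<225)
    q=P[mk]; print('held',len(q),q.min(0),q.max(0)) if len(q) else 0
    for t in("pad","caddy","cup","mate"):print(t,[(np.round(r['xyz']).tolist(),round(r['conf'],2)) for r in nets.tip_of(t,c)][:5])
cv2.imwrite("pics/h.png",np.vstack([cv2.resize(i,None,fx=1.5,fy=1.5) for i in ims]))
```

```text
side 451Traceback (most recent call last):
  File "<stdin>", line 11, in <module>
cv2.error: OpenCV(4.12.0) /io/opencv/modules/imgproc/src/shapedescr.cpp:201: error: (-215:Assertion failed) count >= 0 && (depth == CV_32F || depth == CV_32S) in function 'minEnclosingCircle'
```

Run:
```python
from h import *
ims=[]
for c in("side","scene"):
    im,d=viewer.camera(c);ims.append(im[80:270,120:370]);m=viewer.camera_model(c);M=np.array(m['cam_to_world'])
    f=192/np.tan(np.radians(m['vertical_fov']/2));v,u=np.mgrid[:384,:512]
    P=np.stack([(u-m['cx'])/f*d,(v-m['cy'])/f*d,d],-1)@M[:3,:3].T+M[:3,3]
    h=cv2.cvtColor(im,cv2.COLOR_BGR2HSV)
    mk=(np.abs(P[...,2]-9)<7)&(np.hypot(P[...,0]-635,P[...,1]-3)<65)&(h[...,1]>70)&(h[...,2]>60)
    q=P[mk].astype(np.float32);print(c,len(q))
    if len(q)>20:
        print(np.median(q[:,2]),q.mean(0),q.min(0),q.max(0)); xy=np.ascontiguousarray(q[:,:2]);print(cv2.minEnclosingCircle(xy),cv2.fitEllipse(cv2.convexHull(xy)))
    mk=(h[...,1]<70)&(h[...,2]>110)&(np.hypot(P[...,0]-488,P[...,1]-21)<45)&(P[...,2]>110)&(P[...,2]<225)
    q=P[mk]; print('held',len(q),q.min(0),q.max(0)) if len(q) else 0
    for t in("pad","caddy"):print(t,[(np.round(r['xyz']).tolist(),round(r['conf'],2)) for r in nets.tip_of(t,c)][:5])
cv2.imwrite("pics/h.png",np.vstack([cv2.resize(i,None,fx=1.5,fy=1.5) for i in ims]))
```

```text
side 454
8.2484 [635.1342      3.9724767   8.23325  ] [597.2323   -42.528698   2.330406] [676.78613   46.528244  12.784191]
((638.2122192382812, 2.441439390182495), 45.44099044799805) ((636.5885009765625, 1.619743824005127), (81.11439514160156, 90.77535247802734), 12.595346450805664)
held 272 [461.39719238 -11.55684654 146.38546986] [520.54469658  65.9275574  219.77901194]
pad [([634.0, 4.0, 3.0], 0.98)]
caddy [([644.0, 59.0, -2.0], 0.73)]
scene 282
9.407394 [623.3968     7.955558   9.375805] [591.4853    -37.663654    3.4229414] [658.635    46.20233  15.49525]
((631.279541015625, 4.308730125427246), 44.3972053527832) ((624.6216430664062, 10.03800106048584), (55.05742263793945, 94.9467544555664), 153.99832153320312)
held 275 [473.19437056  -8.76360139 147.88340895] [522.70246716  65.96170326 221.58314386]
pad [([632.0, 3.0, 6.0], 0.72)]
caddy [([652.0, 122.0, 5.0], 0.66), ([647.0, 68.0, 1.0], 0.62)]
```

View pics/h.png

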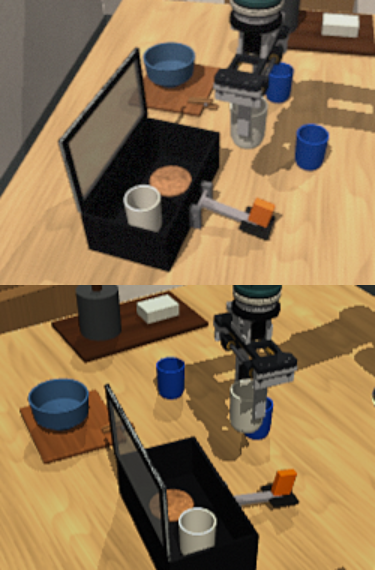

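Call:
{"op": "jog_arm", "data": {"deltas": "0.05 -0.006 0 0 0 0;0.11 -0.014 0 0 0 0;0.18 -0.023 0 0 0 0;0.24 -0.031 0 0 0 0;0.288 -0.036 0 0 0 0"}}

```text
time: 14.5
eef_pos: [633.7, 3.2, 193.1]
orientation: [-3.141, 0.002, 2.972]
contact_force: [-1.2, 0.0, -1.5]
width: 61.6
finger_force: 14.7
```

Call:
{"op": "jog_arm", "data": {"deltas": "0 0 -0.04 0 0 0;0 0 -0.08 0 0 0;0 0 -0.12 0 0 0;0 0 -0.16 0 0 0;0 0 -0.19 0 0 0"}}

```text
time: 15.12
eef_pos: [632.2, 3.5, 97.3]
orientation: [-3.14, 0.001, 2.972]
contact_force: [0.7, -0.4, -1.3]
width: 61.5
finger_force: 14.8
```

Foot now about 37 mm above the pad; slow approach and touch.

Call:
{"op": "jog_arm", "data": {"deltas": "0 0 -0.016 0 0 0;0 0 -0.03 0 0 0;0 0 -0.042 0 0 0;0 0 -0.052 0 0 0;0 0 -0.062 0 0 0"}}

```text
time: 15.75
eef_pos: [632.7, 3.4, 67.7]
orientation: [-3.141, 0.003, 2.972]
contact_force: [-0.2, 0.1, -1.3]
width: 61.4
finger_force: 14.8
```

Call:
{"op": "jog_arm", "data": {"deltas": "0 0 -0.003 0 0 0;0 0 -0.006 0 0 0;0 0 -0.008 0 0 0;0 0 -0.01 0 0 0;0 0 -0.01 0 0 0"}}

```text
time: 16.38
eef_pos: [632.5, 3.4, 62.7]
orientation: [-3.141, 0.003, 2.972]
contact_force: [-0.6, -0.4, -1.4]
width: 61.8
finger_force: 14.8
```

Call:
{"op": "jog_arm", "data": {"deltas": "0 0 -0.002 0 0 0;0 0 -0.004 0 0 0;0 0 -0.005 0 0 0;0 0 -0.005 0 0 0"}}

```text
time: 16.88
eef_pos: [632.6, 3.4, 60.4]
orientation: [-3.141, 0.003, 2.972]
contact_force: [-0.3, 0.0, -0.4]
width: 61.8
finger_force: 14.8
```

Call:
{"op": "jog_arm", "data": {"deltas": "0 0 -0.001 0 0 0;0 0 -0.002 0 0 0;0 0 -0.002 0 0 0"}}

```text
time: 17.25
eef_pos: [633.0, 3.3, 60.3]
orientation: [-3.141, 0.004, 2.972]
contact_force: [-1.8, -0.9, 5.1]
width: 61.6
finger_force: 14.9
```

Call:
{"op": "jog_arm", "data": {"deltas": "0 0 0 0 0 0;0 0 0 0 0 0;0 0 0 0 0 0;0 0 0 0 0 0", "gripper": -0.7}}

```text
time: 17.75
eef_pos: [632.4, 3.5, 58.8]
orientation: [-3.141, 0.002, 2.972]
contact_force: [-0.0, 0.2, 0.7]
width: 79.6
finger_force: 0.0
```

Call:
{"op": "jog_arm", "data": {"deltas": "0 0 0.02 0 0 0;0 0 0.06 0 0 0;0 0 0.12 0 0 0;0 0 0.2 0 0 0;0 0 0.28 0 0 0"}}

```text
time: 18.38
eef_pos: [632.7, 3.5, 202.5]
orientation: [-3.141, 0.005, 2.972]
contact_force: [1.0, -0.3, -0.9]
width: 80.2
finger_force: 0.0
```

Call:
{"op": "jog_arm", "data": {"deltas": "-0.08 0.02 0.02 0 0 0;-0.18 0.05 0.02 0 0 0;-0.28 0.08 0 0 0 0;-0.37 0.12 -0.02 0 0 0;-0.43 0.16 -0.04 0 0 0"}}

```text
time: 19.0
eef_pos: [416.3, 83.9, 181.1]
orientation: [3.142, 0.006, 2.972]
contact_force: [-0.1, -1.2, 0.2]
width: 79.7
finger_force: 0.0
```

Run:
```python
from h import *
s=arm.sense();print(s['eef_pos'])
for c in("side","scene"):
    im,d=viewer.camera(c);m=viewer.camera_model(c);M=np.array(m['cam_to_world'])
    if c=="side":cv2.imwrite("pics/i.png",cv2.resize(im[80:270,120:370],None,fx=2,fy=2))
    f=192/np.tan(np.radians(m['vertical_fov']/2));v,u=np.mgrid[:384,:512]
    P=np.stack([(u-m['cx'])/f*d,(v-m['cy'])/f*d,d],-1)@M[:3,:3].T+M[:3,3]
    h=cv2.cvtColor(im,cv2.COLOR_BGR2HSV)
    mk=(h[...,0]>3)&(h[...,0]<20)&(h[...,1]>200)&(h[...,2]>110)&(np.hypot(P[...,0]-455,P[...,1]-93)<60)&(P[...,2]>30)
    q=P[mk];print(c,'fin',len(q),q.mean(0),np.percentile(q,2,0),np.percentile(q,98,0))
    print([(t,[(np.round(r['xyz']).tolist(),round(r['conf'],2)) for r in nets.tip_of(t,c)][:4]) for t in("pedal_fin","cup")])
```

```text
[416.29347323  83.94758643 181.1172985 ]
side fin 156 [453.78624715 102.3410723   52.66876305] [436.18425568  92.42793429  31.13439643] [470.36495408 107.0447419   73.59329742]
[('pedal_fin', [([452.0, 90.0, 52.0], 0.72)]), ('cup', [([632.0, 0.0, 9.0], 0.93), ([384.0, -97.0, 5.0], 0.79), ([459.0, -315.0, -1.0], 0.75)])]
scene fin 206 [458.16658503 100.16611537  56.27823753] [436.88046067  87.93332444  31.83674685] [474.45655721 106.4213138   75.36128638]
[('pedal_fin', [([455.0, 97.0, 54.0], 0.78)]), ('cup', [([639.0, 2.0, 10.0], 0.77), ([457.0, -311.0, 1.0], 0.66), ([376.0, -98.0, 5.0], 0.56)])]
```

View pics/i.png

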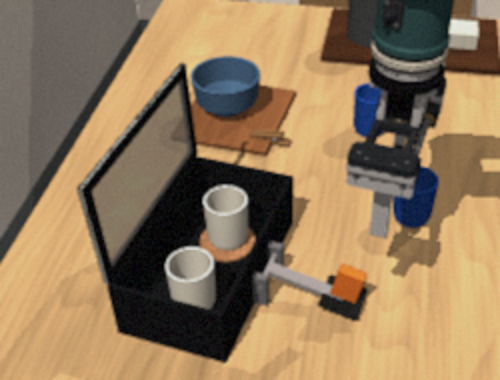

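Side view: the cup stands upright on the pad at (226,215), the mate at (190,278) undisturbed, lid still up, fin at (349,283). Back to the fin.

Call:
{"op": "jog_arm", "data": {"deltas": "0.004 0.01 -0.02 -0.01 -0.06 0;0.008 0.02 -0.05 -0.02 -0.12 0;0.012 0.03 -0.08 -0.03 -0.19 0;0.015 0.03 -0.114 -0.0415 -0.251 0;0.015 0.03 -0.114 -0.0415 -0.251 0", "gripper": -0.4}}

```text
time: 19.92
eef_pos: [423.2, 98.1, 119.9]
orientation: [-3.141, 0.397, 2.973]
contact_force: [-0.3, -0.4, 0.1]
width: 65.6
finger_force: 0.0
```

Call:
{"op": "jog_arm", "data": {"deltas": "0 0 0 0 0 0;0 0 0 0 0 0"}}

```text
time: 20.18
eef_pos: [427.0, 98.3, 124.3]
orientation: [3.139, 0.405, 2.97]
contact_force: [-0.6, 0.0, -0.3]
width: 65.6
finger_force: 0.0
```

Call:
{"op": "jog_arm", "data": {"deltas": "0.015 -0.002 -0.036 0 0 0;0.03 -0.005 -0.073 0 0 0;0.046 -0.007 -0.11 0 0 0;0.06 -0.009 -0.144 0 0 0;0.06 -0.009 -0.144 0 0 0"}}

```text
time: 20.8
eef_pos: [455.3, 93.5, 49.5]
orientation: [3.141, 0.4, 2.971]
contact_force: [-1.2, 0.4, 0.3]
width: 65.4
finger_force: 0.0
```

Call:
{"op": "jog_arm", "data": {"deltas": "0 0 0 0 0 0;0 0 0 0 0 0"}}

```text
time: 21.05
eef_pos: [455.9, 94.1, 51.5]
orientation: [3.139, 0.404, 2.971]
contact_force: [-0.9, 0.0, 1.2]
width: 65.8
finger_force: 0.0
```

Call:
{"op": "jog_arm", "data": {"deltas": "0 0 0 0 0 0;0 0 0 0 0 0;0 0 0 0 0 0;0 0 0 0 0 0;0 0 0 0 0 0", "gripper": 1, "squeeze": 30}}

```text
time: 21.68
eef_pos: [455.0, 94.0, 50.1]
orientation: [3.14, 0.402, 2.972]
contact_force: [0.2, -0.8, -0.6]
width: 19.1
finger_force: 0.0
```

Call:
{"op": "jog_arm", "data": {"deltas": "0 0 0 0 0 0;0 0 0 0 0 0;0 0 0 0 0 0"}}

```text
time: 22.05
eef_pos: [455.0, 94.2, 50.1]
orientation: [3.14, 0.402, 2.972]
contact_force: [0.5, 0.1, -1.2]
width: 15.8
finger_force: 30.0
```

Call:
{"op": "jog_arm", "data": {"deltas": "0.0003 0 0.0022 0.001 0.0063 0;0.0006 -0.0001 0.0043 0.0021 0.0126 0;0.0008 -0.0001 0.0065 0.0031 0.0189 0;0.001 -0.0001 0.0086 0.0042 0.0252 0;0.0012 -0.0002 0.0108 0.0052 0.0315 0"}}

```text
time: 22.68
eef_pos: [455.7, 94.0, 55.5]
orientation: [3.14, 0.351, 2.972]
contact_force: [0.8, 2.1, -3.7]
width: 16.0
finger_force: 30.0
```

Call:
{"op": "jog_arm", "data": {"deltas": "0.0004 0 0.0022 0.001 0.0063 0;0.0008 -0.0001 0.0043 0.0021 0.0126 0;0.0011 -0.0002 0.0064 0.0031 0.0189 0;0.0014 -0.0002 0.0086 0.0042 0.0252 0;0.0018 -0.0003 0.0107 0.0052 0.0315 0"}}

```text
time: 23.3
eef_pos: [456.5, 93.8, 60.9]
orientation: [3.14, 0.301, 2.972]
contact_force: [1.9, 3.5, -5.0]
width: 15.9
finger_force: 30.0
```

Call:
{"op": "jog_arm", "data": {"deltas": "0.0005 -0.0001 0.0021 0.001 0.0063 0;0.0009 -0.0002 0.0042 0.0021 0.0126 0;0.0014 -0.0002 0.0064 0.0031 0.0189 0;0.0018 -0.0003 0.0085 0.0042 0.0252 0;0.0023 -0.0004 0.0106 0.0052 0.0315 0"}}

```text
time: 23.92
eef_pos: [457.7, 93.7, 66.3]
orientation: [3.141, 0.251, 2.972]
contact_force: [1.4, 4.2, -4.2]
width: 15.6
finger_force: 30.0
```

Call:
{"op": "jog_arm", "data": {"deltas": "0.0006 -0.0001 0.0021 0.001 0.0063 0;0.0011 -0.0002 0.0042 0.0021 0.0126 0;0.0017 -0.0003 0.0063 0.0031 0.0189 0;0.0022 -0.0004 0.0084 0.0042 0.0252 0;0.0028 -0.0005 0.0105 0.0052 0.0315 0"}}

```text
time: 24.55
eef_pos: [459.1, 93.4, 71.5]
orientation: [3.141, 0.201, 2.972]
contact_force: [2.2, 5.4, -5.1]
width: 16.1
finger_force: 30.0
```

Call:
{"op": "jog_arm", "data": {"deltas": "0.0007 -0.0001 0.0021 0.001 0.0063 0;0.0013 -0.0002 0.0041 0.0021 0.0126 0;0.002 -0.0003 0.0062 0.0031 0.0189 0;0.0026 -0.0004 0.0083 0.0042 0.0252 0;0.0033 -0.0005 0.0103 0.0052 0.0315 0"}}

```text
time: 25.18
eef_pos: [460.8, 93.2, 76.7]
orientation: [3.141, 0.151, 2.972]
contact_force: [2.6, 4.3, -4.2]
width: 15.5
finger_force: 30.0
```

Call:
{"op": "jog_arm", "data": {"deltas": "0.0008 -0.0001 0.002 0.001 0.0063 0;0.0015 -0.0002 0.0041 0.0021 0.0126 0;0.0023 -0.0004 0.0061 0.0031 0.0189 0;0.003 -0.0005 0.0081 0.0042 0.0252 0;0.0038 -0.0006 0.0102 0.0052 0.0315 0"}}

```text
time: 25.8
eef_pos: [462.8, 92.9, 81.8]
orientation: [-3.141, 0.101, 2.972]
contact_force: [3.0, 4.7, -4.7]
width: 16.1
finger_force: 30.0
```

Call:
{"op": "jog_arm", "data": {"deltas": "0.0009 -0.0001 0.002 0.001 0.0063 0;0.0017 -0.0003 0.004 0.0021 0.0126 0;0.0026 -0.0004 0.006 0.0031 0.0189 0;0.0034 -0.0006 0.008 0.0042 0.0252 0;0.0043 -0.0007 0.01 0.0052 0.0315 0"}}

```text
time: 26.42
eef_pos: [465.0, 92.5, 86.8]
orientation: [-3.141, 0.051, 2.972]
contact_force: [2.2, 4.8, -5.3]
width: 16.2
finger_force: 30.0
```

Call:
{"op": "jog_arm", "data": {"deltas": "0.001 -0.0002 0.0019 0.001 0.0063 0;0.0019 -0.0003 0.0039 0.0021 0.0126 0;0.0029 -0.0005 0.0058 0.0031 0.0189 0;0.0038 -0.0006 0.0078 0.0042 0.0252 0;0.0048 -0.0008 0.0097 0.0052 0.0315 0"}}

```text
time: 27.05
eef_pos: [467.3, 92.1, 91.5]
orientation: [-3.141, 0.001, 2.972]
contact_force: [1.0, 4.3, -9.6]
width: 16.3
finger_force: 30.0
```

Call:
{"op": "jog_arm", "data": {"deltas": "0.0003 0 0.0008 0 0 0;0.0006 0 0.0016 0 0 0;0.0009 -0.0001 0.0024 0 0 0;0.0012 -0.0002 0.0032 0 0 0;0.0012 -0.0002 0.004 0 0 0"}}

```text
time: 27.68
eef_pos: [467.3, 92.1, 91.5]
orientation: [-3.141, -0.001, 2.972]
contact_force: [3.9, 5.7, -13.2]
width: 15.9
finger_force: 30.0
```

Call:
{"op": "jog_arm", "data": {"deltas": "0 0 0 0 0 0;0 0 0 0 0 0;0 0 0 0 0 0;0 0 0.04 0 0 0;0 0 0.1 0 0 0", "gripper": -0.6}}

```text
time: 28.3
eef_pos: [467.0, 91.4, 143.5]
orientation: [-3.139, -0.001, 2.972]
contact_force: [0.5, 0.7, 0.4]
width: 62.5
finger_force: 0.0
```

Call:
{"op": "jog_arm", "data": {"deltas": "-0.04 -0.02 0.06 0 0 0;-0.1 -0.06 0.12 0 0 0;-0.16 -0.1 0.16 0 0 0;-0.16 -0.1 0.16 0 0 0;-0.16 -0.1 0.16 0 0 0"}}

```text
time: 28.92
eef_pos: [388.0, 41.8, 223.5]
orientation: [-3.141, 0.002, 2.972]
contact_force: [1.1, -0.0, -0.4]
width: 75.0
finger_force: 0.0
```

Run:
```python
from h import *
for c in("side","scene"):
    im,d=viewer.camera(c);m=viewer.camera_model(c);M=np.array(m['cam_to_world'])
    if c=="side":cv2.imwrite("pics/j.png",cv2.resize(im[80:270,120:370],None,fx=2,fy=2))
    print([(t,[(np.round(r['xyz']).tolist(),round(r['conf'],2)) for r in nets.tip_of(t,c)][:3]) for t in("pedal_fin","lid_hinge")])
    f=192/np.tan(np.radians(m['vertical_fov']/2));v,u=np.mgrid[:384,:512]
    P=np.stack([(u-m['cx'])/f*d,(v-m['cy'])/f*d,d],-1)@M[:3,:3].T+M[:3,3]
    X=(P[...,0]-646)*.987-(P[...,1]-61)*.163;Y=(P[...,0]-646)*.163+(P[...,1]-61)*.987
    for a,b in((-74,-66),(64,72)):
        mk=(X>a)&(X<b)&(abs(Y)<120)&(P[...,2]>85)&(P[...,2]<120);print(a,mk.sum(),np.median(P[mk][:,2]))
```

```text
[('pedal_fin', [([467.0, 88.0, 95.0], 0.71)]), ('lid_hinge', [([716.0, 51.0, 95.0], 0.68), ([569.0, 81.0, 38.0], 0.33)])]
-74 209 96.14207403274497
64 180 96.0491621100445
[('pedal_fin', [([466.0, 94.0, 96.0], 0.74)]), ('lid_hinge', [([720.0, 54.0, 94.0], 0.92)])]
-74 192 97.393659700856
64 218 97.19454199966037
```

View pics/j.png

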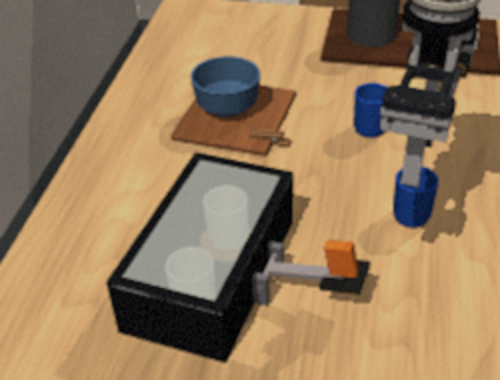

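The lid is level and closed, with its front and hinge edges at equal height. Both cups stand inside at (226,213) and (190,272), the fin is up at (342,258), and the robot is clear.

```bash
python3 -c "
from cell import order
print(order.hand_in())"
```

```text
the job is handed in; nothing more can be done
None
```

Job handed in at about 29 s of arm time: the white cup stands upright on the cork pad, and the lid was closed slowly by the pedal (over about 5 s) and lies level. I saw nothing else disturbed, though the whisk was not re-checked, and no verdict came back.

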